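# Index the sample turntable and latch it

### The job

Bring the white porcelain mortar on the sample turntable round to the fixed pointer, by pushing the turntable's spokes with a fingertip, so that the mortar's centre is in line with the pointer. Then push the latch arm in with the finger as far as it goes, so that its fork straddles the end of a spoke, and leave it there. The mortar and the tins ride along: do not touch them or let them slide or tip, and leave the other things on the table where they are.

Things in the scene. Friction and masses are not known exactly. Their poses are not given: they have to be found in the camera images.
- base: Fixed dark steel foot of the turntable, flat bars 8 mm high. Origin on the turntable's upright axis at table height, z up; its -x axis points at the pointer. Above it turns the aluminium disc, 290 mm across, top 32 mm above the table, with four flat grippy rubber seats 90 degrees apart, centres 88 mm from the axis, top at 34 mm. The foot never moves.
- pointer_tip (a point): Tip of the fixed pointer, a small steel arrow on a post of the foot, 40 mm above the table at its top; it points at the turntable's axis from 160 mm away (on the base's -x side), just outside the disc; the post reaches out to 205 mm.
- spokes: Four round steel spokes 12 mm thick, 80 mm above the table (origin: on the axis, at that height), along its +x, -x, +y, -y axes, ending free 150 mm out. They turn with disc and seats; the seats lie half-way between them (at 45 degrees). Central post 36 mm across, 100 mm high. Turns either way, over a full turn; needs about 2 N near a spoke's end and stops almost at once when let go.
- mortar: White porcelain mortar, a bowl 79 mm across and 46 mm high, its pestle leaning in it to 84 mm, about 0.24 kg; stands loose on one of the four seats. Origin at the centre of its underside.
- tin_a: closed aluminium moisture tin, 57 mm across, 38 mm high, standing loose on one of the turntable's seats. Origin at the centre of its underside.
- tin_b: closed aluminium moisture tin, 57 mm across, 38 mm high, standing loose on one of the turntable's seats. Origin at the centre of its underside.
- tin_c: closed aluminium moisture tin, 57 mm across, 38 mm high, standing loose on one of the turntable's seats. Origin at the centre of its underside.
- latch (a joint): Angle of the latch arm: 0 is wide open (start 0 to 0.2), 1.222 is fully home at its stop. Rising values turn it anticlockwise seen from above, which carries its fork inward to the turntable. It stays where it is left (about 0.06 N m of friction: 1 N at the push point).
- latch_pivot (a point): Upright pivot of the latch arm, on a post of the foot, 80 mm above the table; in the base's frame at x -53, y +194.5 mm. The arm is a dark round bar 12 mm thick, 129 mm long, at that height; seen from above it points 155 degrees anticlockwise from the base's +x when open (0), 225 degrees when home.
- latch_push (a point): Point on the latch arm's centre line, 65 mm from the pivot: push on the outer side, away from the fork. The fork, two prongs 8 mm thick, 40 mm long, 77 and 123 mm from the pivot, points inward. Home, with the mortar at the pointer, they stand either side of a spoke's end with about 13 mm play each way; if farther out of line they strike the spoke (solid to each other).
- loose_tin: A bystander: moisture tin, 57 mm across, 38 mm high, on the table beside the turntable's foot. Origin at the centre of its underside.
- grooving_tool: A bystander: brass grooving tool, 111 mm long, 21 mm high, lying on the table. Origin under its middle.
Things that resemble listed ones, but are neither listed nor needed, are in the scene too. What is shaped like the tin_c but purple is not meant. What is shaped like the tin_b but pink or red is not meant.

How it is judged:
On the way, in this order (a step that is already met when the one before it is completed fails the run):
1. the robot pushes on a spoke (contact force between any of the fingers, the arm and spokes above 0.1 N).
2. the mortar stands in line with the pointer, at rest, the latch still open (y of mortar in the frame of base between -0.012 and 0.012 m and x of mortar in the frame of base below -0.07 m and value of joint latch below 0.6 rad and linear speed of mortar below 0.01 m/s), for 0.2 s.
3. the latch arm is pushed home (value of joint latch above 1.13 rad), for 0.2 s.
At the end, for the whole second after the job is handed in: The mortar stands within 12 mm of the line from the turntable's axis to the pointer, on the pointer's side; the latch arm is within 0.09 rad of its inner stop; mortar and tins stand upright on their seats (73 to 103 mm from the axis), at rest (y of mortar in the frame of base between -0.012 and 0.012 m and x of mortar in the frame of base below -0.07 m and horizontal distance between mortar and spokes between 0.073 and 0.103 m and height (world z) of mortar between 0.028 and 0.04 m and angle between each of mortar, tin_a, tin_b, tin_c's own z axis and vertical below 0.1 rad and horizontal distance between tin_a and spokes between 0.073 and 0.103 m and height (world z) of tin_a between 0.028 and 0.04 m and horizontal distance between tin_b and spokes between 0.073 and 0.103 m and height (world z) of tin_b between 0.028 and 0.04 m and horizontal distance between tin_c and spokes between 0.073 and 0.103 m and height (world z) of tin_c between 0.028 and 0.04 m and value of joint latch above 1.13 rad and linear speed of mortar below 0.01 m/s); the robot touches nothing.
It fails at once if the robot touches the mortar or a tin on the turntable (contact force between any of the fingers, the arm and mortar above 0.5 N or contact force between any of the fingers, the arm and tin_a above 0.5 N or contact force between any of the fingers, the arm and tin_b above 0.5 N or contact force between any of the fingers, the arm and tin_c above 0.5 N).
It fails at once if the mortar or a tin on the turntable is lifted or tipped (height (world z) of any of mortar, tin_a, tin_b, tin_c above 0.045 m or angle between any of mortar, tin_a, tin_b, tin_c's own z axis and vertical above 0.2 rad).
It fails at once if the mortar or a tin slides 15 mm off the middle of its seat (horizontal distance between any of mortar, tin_a, tin_b, tin_c and spokes above 0.103 m or horizontal distance between any of mortar, tin_a, tin_b, tin_c and spokes below 0.073 m).
It fails at once if the tin beside the turntable or the grooving tool is moved more than 20 mm (distance of any of loose_tin, grooving_tool from where it was at the start of the episode above 0.02 m).
It also fails if it takes over 72 s, if anything falls off the work surface, if the arm or the gripper's body presses on something with over 40 N, if the wrist force passes 120 N, or if a joint passes its speed limit or range.

### The arm

A 6-joint arm with a two-finger parallel gripper is mounted at the origin on a cart in front of the work surface, level with it; the furniture and walls round the work are solid. World frame = base frame: x ahead of the robot, y to its left, z up, the work surface at z = 0. Lengths are in m, angles in rad, forces in N, time in s.
With the tool pointing down it reaches from about 0.35 to 0.775 m from the base axis. Payload 7.3 kg.
Tool frame: the origin (TCP) lies midway between the tips of the shut fingers; the grasp point (between the pads) lies robot.grasp_offset behind it (robot.grasp_offset is the distance from the TCP to the grasp point, in m); z points along the fingers, x is the direction in which the jaws open and shut, and the axes are right-handed (so a half turn about z gives the same grasp; the last joint's range is limited). The gripper opens to 92 mm and grips with 3 to 60 N. Pads are 19 mm wide; open, the fingers measure 130 mm over their backs; the gripper's body (75 mm by 190 mm) begins 47 mm behind the grasp point.
Start: joints at [1.018, 0.342, 1.524, -0, 1.275, -0.146], TCP at [0.208, 0.482, 0.227] pointing down, gripper open.
Joint ranges: [-2.53, 2.53], [-0.77, 2.02], [0.04, 2.7], [-1, 4.14], [0.28, 2.66], [-3.11, 3.11]. Speed limits (rad/s): [2.57, 2.57, 3.14, 3.14, 3.14, 3.14].

### API

Orientations are given as [roll, pitch, yaw] about the fixed x, y, z axes, in that order (R = Rz(yaw) Ry(pitch) Rx(roll)).
In Python, from cell import robot gives the robot as it stands. The module is installed in compiled form; this text tells all that it offers.
- The arm moves only by the tool move_arm, never from a script. Its argument "increments" is a list of rows, each a list of 7 numbers: the finger opening in mm, from 0 to 91.8, then the shift along the tool's x, y, z in mm, then the turn, a rotation vector about the tool's x, y, z in rad. A call has 1 to 12 rows; each row shifts and turns the pose as measured when the row begins, along the tool's axes as they then stand; what a row does not reach is not made up. A row lasts 1/8 s, in which the tool goes at most 62.5 mm and 10.7 degrees, less where a joint would pass 70% of its speed; a pose out of reach is approached as far as the arm can. A call is refused whole if a number of a shift passes 62.5 or a number of a turn 0.188, either way. A call with a gripper value outside its range is refused whole. The fingers move at their own pace and stop on an object; "newtons" is the grip in N (left out, the last holds). Time passes only in rows, so rows that do not move let the fingers close. It gives the time, the measured TCP pose, the force and the opening at its end, in the units of the state.
- robot.observe(): the state, without advancing time (a new reading comes with each control period).
- robot.read_camera(name): name is "side" or "top" or "wrist"; returns a dict with "img" (480x640x3 uint8, red, green, blue), "fx", "fy", "cx", "cy" (pixels), "T" (4x4, takes a point from camera to world coordinates). Camera axes: x right, y down, z forward; pixel columns grow to the right and rows downward; lengths in m; the calibration is good to about 2 mm. The wrist camera is an equidistant fisheye: a pixel r from the principal point sees the ray r / f radians off the axis. A picture is of the moment at which its call begins. There is no depth.
- robot.hand_in(): hands the job in, once; it reports no verdict.
Trained networks look in the newest picture that a camera, given by its name, has taken for a name from the list of things; names that differ only in an ending like _2 or _b are one class to them, and where a whole thing is asked for, a point or a joint stands for the part that bears it (a point fixed in the world has none). Each returns a list of dicts, best first, with "conf" (0 to 1); they miss things now and then, are a little off and sometimes report something else, mostly with a low value. They report only what shows in the picture. A call takes as long as a camera call. They do not tell look-alikes from the thing itself.
- robot.look_for(thing, camera): "rect" ([left, top, width, height] in pixels, round what is visible of it).
The state is a dict: "time": time; "qpos": joint angles; "qvel": joint speeds; "joint_efforts": joint torques, N m; "tool_pos": TCP position; "tool_rot": TCP orientation; "contact_force": force on the tool from outside, world axes, zero at the start; "torque": the same for the moment, N m; "opening": finger opening in m.
Only numpy, scipy, OpenCV 4.12 (cv2) and the standard library are available. Lean on these libraries where they do the work, as an engineer would, in place of code of your own. Each camera call takes 0.05 s, during which the arm holds its last target.

## Working session

There is one attempt and no reset: what is moved stays moved. The work goes in short steps, Python scripts to look and compute and a tool call to move; the robot and the scene stay as the last step left them, time stands still between calls to the robot, and variables do not carry over. Pictures are saved under pics/ and viewed, and the job is handed in when it is done.

Besides the shell and the picture viewer there is one more tool, called after ">>>" by a JSON object that holds its "op" and its "data". move_arm: Moves the arm, as the interface text tells. Its arguments: {"type":"object","properties":{"increments":{"type":"array"},"newtons":{"type":"number"}},"required":["increments"]}

```bash
mkdir -p pics; python3 - <<'E'
from cell import robot
import cv2,numpy as np
np.set_printoptions(precision=4,suppress=True)
for n in ["top","side","wrist"]:
    c=robot.read_camera(n)
    cv2.imwrite(f"pics/{n}0.png",c["img"][:,:,::-1])
    print(n,c["fx"],c["fy"],c["cx"],c["cy"]);print(c["T"])
    for t in ["base","spokes","mortar","tin_a","latch","loose_tin","grooving_tool"]:
        print(t,[(np.round(d["rect"]),round(d["conf"],2)) for d in robot.look_for(t,n)][:6])
s=robot.observe()
for k in s: print(k,s[k])
E
```

```text
top 486.0916437104174 486.0916437104174 311.4600794096371 240.53766327667515
[[-0.0134 -0.9966  0.0812  0.4081]
 [-0.9998  0.012  -0.0183 -0.0616]
 [ 0.0172 -0.0814 -0.9965  1.2432]
 [ 0.      0.      0.      1.    ]]
base [(array([205., 201., 107.,  88.]), 0.75), (array([343., 180.,  21.,  25.]), 0.31)]
spokes [(array([262., 152., 117., 115.]), 0.8)]
mortar [(array([288., 161.,  33.,  31.]), 0.93)]
tin_a [(array([278., 214.,  24.,  22.]), 0.88), (array([170., 222.,  26.,  22.]), 0.85), (array([189., 183.,  26.,  18.]), 0.82), (array([327., 226.,  24.,  25.]), 0.75), (array([345., 179.,  22.,  26.]), 0.66)]
latch [(array([205., 200.,  39.,  57.]), 0.58)]
loose_tin [(array([358., 274.,  25.,  25.]), 0.74), (array([204., 200., 111.,  91.]), 0.51)]
grooving_tool [(array([418., 286.,  20.,  35.]), 0.63)]
side 476.5809589623231 476.5809589623231 331.20437668955145 247.41421981086577
[[ 0.9998  0.0087  0.0164  0.4629]
 [-0.0118 -0.3837  0.9234 -0.9371]
 [ 0.0143 -0.9234 -0.3836  0.419 ]
 [ 0.      0.      0.      1.    ]]
base [(array([283., 201., 148., 120.]), 0.58)]
spokes [(array([311.,
[... 482 characters left out ...]
ol [(array([210., 346.,  68.,  39.]), 0.95)]
wrist 371.64829954431775 371.64829954431775 318.86556197358357 245.33758367432907
[[ 0.3966  0.8877  0.2338  0.1439]
 [ 0.918  -0.3833 -0.1019  0.5104]
 [-0.0008  0.255  -0.9669  0.3852]
 [ 0.      0.      0.      1.    ]]
base []
spokes []
mortar []
tin_a []
latch []
loose_tin []
grooving_tool []
time 1.2
qpos [ 1.018   0.342   1.5241 -0.      1.2754 -0.146 ]
qvel [ 0.0018  0.0008  0.0006  0.0009 -0.0002  0.0003]
joint_efforts [ -0.0021 -43.1127 -24.4478   0.0715   0.0485  -0.    ]
tool_pos [0.2077 0.4822 0.2268]
tool_rot [ 3.1415 -0.0001  1.164 ]
contact_force [ 0.8574  0.205  -0.2332]
torque [-0.0016  0.032  -0.0331]
opening 0.09182760054940634
```

```bash
python3 - <<'E'
import cv2
a=cv2.imread("pics/top0.png")[110:320,140:440]
cv2.imwrite("pics/topz.png",cv2.resize(a,(800,560),interpolation=cv2.INTER_CUBIC))
a=cv2.imread("pics/side0.png")[170:400,190:490]
cv2.imwrite("pics/sidez.png",cv2.resize(a,(780,598),interpolation=cv2.INTER_CUBIC))
E
```

```text
(no output)
```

View pics/topz.png

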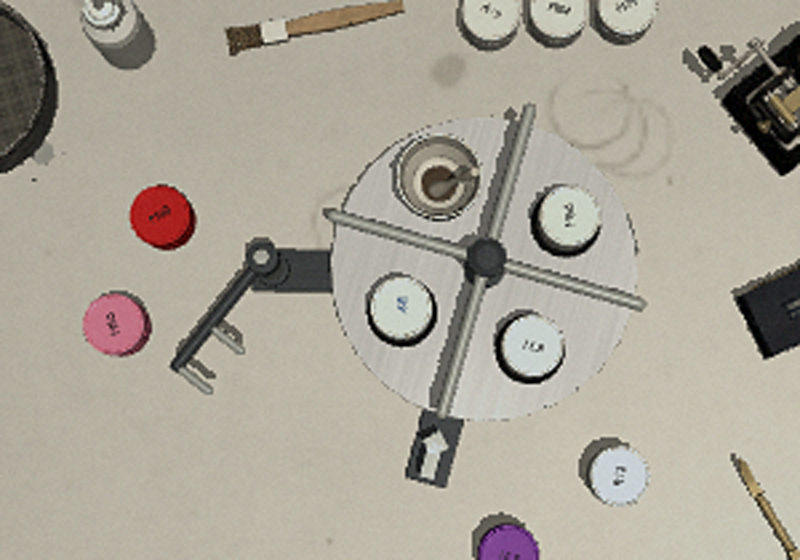

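View pics/sidez.png

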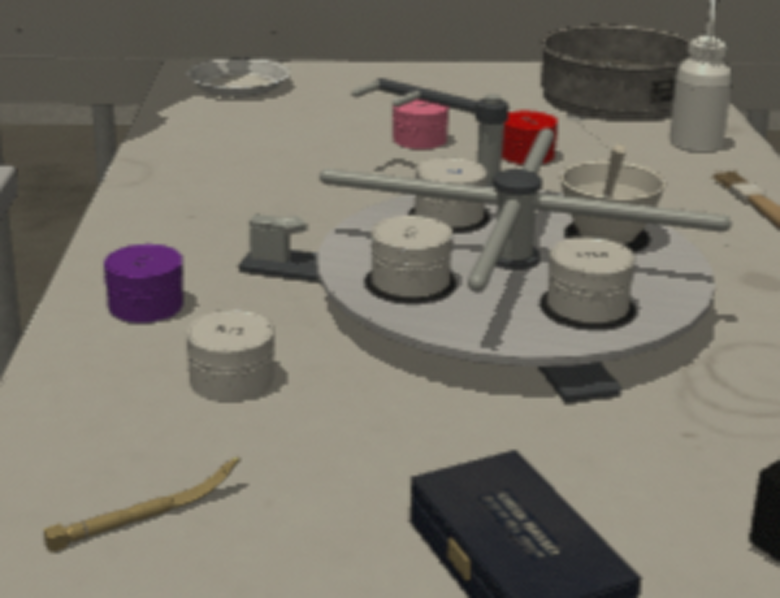

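View pics/top0.png

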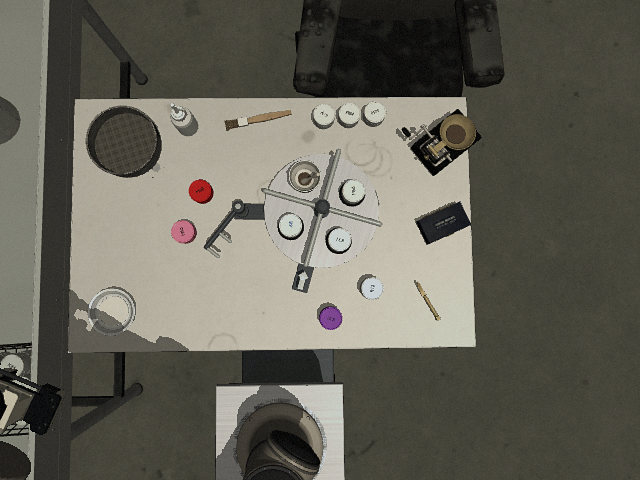

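```bash
cat > h.py <<'E'
from cell import robot
import cv2,numpy as np
np.set_printoptions(precision=4,suppress=True)
def ray(c,u,v,z):
    d=c["T"][:3,:3]@np.array([(u-c["cx"])/c["fx"],(v-c["cy"])/c["fy"],1]);o=c["T"][:3,3]
    return o+d*(z-o[2])/d[2]
def proj(c,P):
    P=np.atleast_2d(P);q=(P-c["T"][:3,3])@c["T"][:3,:3]
    return np.c_[c["fx"]*q[:,0]/q[:,2]+c["cx"],c["fy"]*q[:,1]/q[:,2]+c["cy"]]
E
python3 - <<'E'
from h import *
c=robot.read_camera("top")
f=lambda u,v,z:ray(c,140+(u+.5)*.375-.5,110+(v+.5)*.375-.5,z)
tips=[f(u,v,.08)[:2] for u,v in [(529,107),(330,213),(443,413),(644,305)]]
C=np.mean(tips,0);print("axis",C,f(485,257,.1))
for t in tips: print(t,np.hypot(*(t-C)),np.degrees(np.arctan2(*(t-C)[::-1])))
m=f(437,178,.08)[:2];print("mortar",m,np.hypot(*(m-C)),np.degrees(np.arctan2(*(m-C)[::-1])))
p=f(436,428,.04)[:2];print("ptip",p,np.hypot(*(p-C)),np.degrees(np.arctan2(*(p-C)[::-1])))
p=f(428,485,.008)[:2];print("post out",p,np.hypot(*(p-C)),np.degrees(np.arctan2(*(p-C)[::-1])))
p=f(261,254,.09)[:2];print("pivot",p,np.hypot(*(p-C)),np.degrees(np.arctan2(*(p-C)[::-1])))
q=f(177,366,.08)[:2];print("latch tip",q,np.hypot(*(p-q)),np.degrees(np.arctan2(*(q-p)[::-1])))
for n,(u,v,z) in dict(tinA=(400,308,.072),tinB=(532,345,.072),tinC=(569,217,.072),loose=(618,475,.038),purple=(508,550,.038)).items():
  p=f(u,v,z)[:2];print(n,p,np.hypot(*(p-C)),np.degrees(np.arctan2(*(p-C)[::-1])))
print(robot.grasp_offset)
E
```

```text
axis [ 0.5845 -0.1099] [ 0.583  -0.1076  0.1   ]
[ 0.7242 -0.1508] 0.14554394502065973 -16.325414043711735
[0.6279 0.0315] 0.14796657071064445 72.96729741151096
[ 0.4453 -0.0686] 0.14517913221139944 163.47455536429732
[ 0.5407 -0.2518] 0.14847832860115978 -107.1713953694882
mortar [ 0.6591 -0.0658] 0.08663819729867482 30.585434998476707
ptip [ 0.4328 -0.0622] 0.15903054653947774 162.54174937014525
post out [ 0.3797 -0.054 ] 0.21237176615275188 164.73214568197795
pivot [0.5894 0.0927] 0.20264486036089585 88.61023213009219
latch tip [0.4905 0.1692] 0.12508536223543767 142.27480147952326
tinA [ 0.5414 -0.0308] 0.09009774855420274 118.59420342425409
tinB [ 0.5062 -0.1502] 0.088052392507384 -152.75480816547991
tinC [ 0.6234 -0.1863] 0.08570103939599011 -62.99166064499046
loose [ 0.3871 -0.2305] 0.23129994634210435 -148.58632316272684
purple [ 0.3197 -0.1272] 0.265383233732913 -176.26189882309274
0.0188
```

```bash
cat >> h.py <<'E'
C=np.array([.584,-.109]); BY=np.radians(-16.6)
def rows(ts,op=0):
    """ts: list of world targets x,y,z(m),yaw(rad); prints tool increments"""
    s=robot.observe();p=np.array(s["tool_pos"]);yw=s["tool_rot"][2]
    print("now",s["time"],p,"yaw",np.degrees(yw),"tilt",s["tool_rot"][:2],"F",s["contact_force"])
    from scipy.spatial.transform import Rotation as R
    out=[];r=R.from_euler("xyz",s["tool_rot"])
    for t in ts:
        q=R.from_euler("xyz",[np.pi,0,t[3]])
        d=r.inv().apply(np.array(t[:3])-p)*1000; w=(r.inv()*q).as_rotvec()
        out.append([op,*[round(float(a),1) for a in d],*[round(float(a),3) for a in w]])
        p=np.array(t[:3]);r=q
    print("["+",".join(str(o).replace(" ","") for o in out)+"]")
def lin(b,n,op=0):
    s=robot.observe();a=np.array([*s["tool_pos"],s["tool_rot"][2]]);b=np.array(b,float)
    rows([a+(b-a)*(i+1)/n for i in range(n)],op)
E
python3 - <<'E'
from h import *
lin([.4635,-.0313,.2,np.radians(-16.6)],12)
a=cv2.imread("pics/side0.png");cv2.imwrite("pics/side0b.png",a)
E
```

```text
now 1.25 [0.2077 0.4822 0.2267] yaw 66.69522678476403 tilt [-3.1416 -0.    ] F [-0.9451  0.6301 -0.5963]
[[0,-30.9,36.5,2.2,-0.0,-0.0,0.121],[0,-26.2,40.0,2.2,0.0,-0.0,0.121],[0,-21.2,42.8,2.2,0.0,-0.0,0.121],[0,-15.9,45.1,2.2,0.0,-0.0,0.121],[0,-10.3,46.7,2.2,-0.0,-0.0,0.121],[0,-4.6,47.6,2.2,0.0,-0.0,0.121],[0,1.2,47.8,2.2,0.0,-0.0,0.121],[0,7.0,47.3,2.2,0.0,-0.0,0.121],[0,12.6,46.1,2.2,0.0,-0.0,0.121],[0,18.1,44.2,2.2,0.0,-0.0,0.121],[0,23.3,41.7,2.2,0.0,-0.0,0.121],[0,28.2,38.6,2.2,-0.0,-0.0,0.121]]
```

View pics/side0.png

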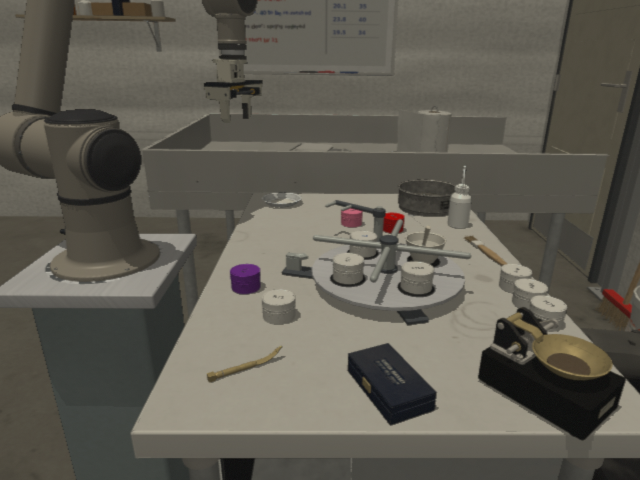

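>>> {"op": "move_arm", "data": {"increments": [[0,0,0,-30,0,0,0],[0,0,0,-30,0,0,0],[0,-28,33,0,0,0,0.11],[0,-26,40,0,0,0,0.121],[0,-21,43,0,0,0,0.121],[0,-16,45,2,0,0,0.121],[0,-10,47,2,0,0,0.121],[0,-5,48,2,0,0,0.121],[0,1,48,2,0,0,0.121],[0,7,47,2,0,0,0.121],[0,13,46,2,0,0,0.121],[0,18,44,2,0,0,0.121]]}}

```text
time: 2.75
tool_pos: [0.4229, 0.0469, 0.2755]
tool_rot: [-3.139, -0.006, -0.068]
contact_force: [1.3, 0.3, 0.7]
opening: 0.0001
```

```bash
python3 - <<'E'
from h import *
lin([.4635,-.0313,.105,np.radians(-16.6)],8)
E
```

```text
now 2.75 [0.4229 0.0469 0.2755] yaw -3.8804657833421143 tilt [-3.1395 -0.0059] F [1.2694 0.3343 0.7077]
[[0,5.6,9.5,21.3,-0.002,-0.006,0.028],[0,6.0,9.2,21.3,0.0,-0.0,0.028],[0,6.2,9.1,21.3,0.0,-0.0,0.028],[0,6.5,8.9,21.3,-0.0,-0.0,0.028],[0,6.7,8.7,21.3,-0.0,-0.0,0.028],[0,7.0,8.5,21.3,0.0,-0.0,0.028],[0,7.2,8.3,21.3,0.0,-0.0,0.028],[0,7.4,8.1,21.3,0.0,-0.0,0.028]]
```

>>> {"op": "move_arm", "data": {"increments": [[0,6,9.5,21,-0.002,-0.006,0.028],[0,6,9,21,0,0,0.028],[0,6,9,21,0,0,0.028],[0,6.5,9,21,0,0,0.028],[0,6.7,8.7,21,0,0,0.028],[0,7,8.5,21,0,0,0.028],[0,7,8,21,0,0,0.028],[0,7.5,8,21,0,0,0.028],[0,0,0,0,0,0,0]]}}

```text
time: 3.88
tool_pos: [0.4666, -0.0375, 0.1035]
tool_rot: [-3.141, -0.004, -0.307]
contact_force: [-0.2, 0.2, 0.0]
opening: 0.0004
```

```bash
python3 - <<'E'
from h import *
lin([.4635,-.0313,.075,np.radians(-16.6)],3)
for n in ["top","side","wrist"]:
    cv2.imwrite(f"pics/{n}1.png",robot.read_camera(n)["img"][:,:,::-1])
a=cv2.imread("pics/side1.png")[130:360,190:490]
cv2.imwrite("pics/sidez1.png",cv2.resize(a,(780,598),interpolation=cv2.INTER_CUBIC))
E
```

```text
now 3.875 [ 0.4666 -0.0375  0.1035] yaw -17.600656169048783 tilt [-3.1409 -0.0036] F [-0.2222  0.232   0.0057]
[[0,-1.6,-1.6,9.5,-0.001,-0.004,-0.006],[0,-1.6,-1.7,9.5,-0.0,0.0,-0.006],[0,-1.6,-1.7,9.5,0.0,0.0,-0.006]]
```

View pics/sidez1.png

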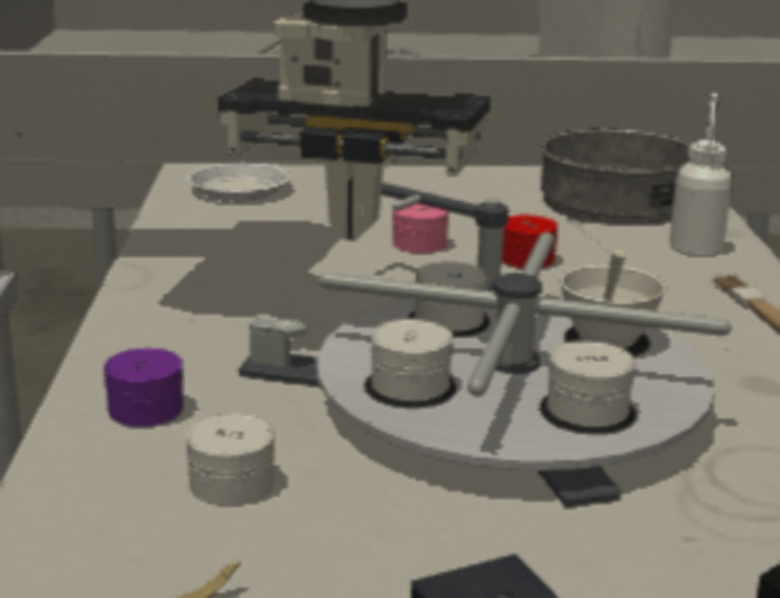

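View pics/wrist1.png

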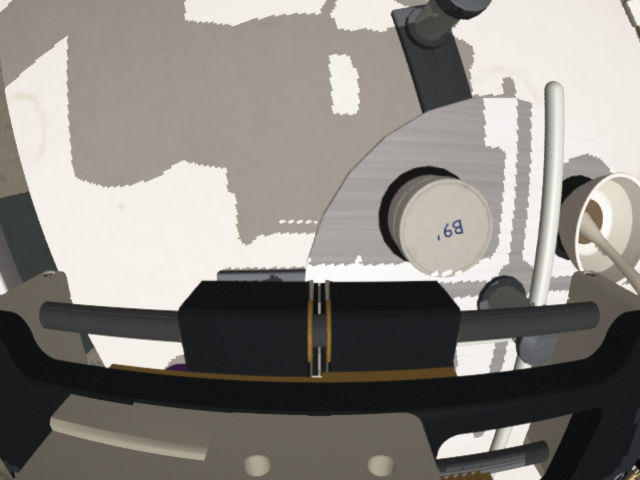

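```bash
cat >> h.py <<'E'
OFF=.0155
def arc(th0,th1,n,z=.075,r=.138,z0=None):
    ts=[]
    for i in range(n):
        th=np.radians(th0+(th1-th0)*(i+1)/n)
        e=np.array([np.cos(th),np.sin(th)]);t=np.array([-e[1],e[0]])
        p=C+r*e-OFF*t
        ts.append([*p,z,(th-np.pi+np.pi)%(2*np.pi)-np.pi if False else th-np.pi])
    return ts
def theta():
    p=np.array(robot.observe()["tool_pos"])[:2]-C
    # angle of spoke if touching, and radius along it
    r=np.sqrt(p@p-OFF**2); return np.degrees(np.arctan2(p[1],p[0])+np.arctan2(OFF,r))%360,r
E
python3 - <<'E'
from h import *
print(theta()); t0=theta()[0]
p=np.array(robot.observe()["tool_pos"])
ts=[[p[0],p[1],.094,np.radians(-16.6)],[p[0],p[1],.085,np.radians(-16.6)],[p[0],p[1],.075,np.radians(-16.6)]]+arc(t0,t0+36,9)
rows(ts)
E
```

```text
(np.float64(154.78366867889255), np.float64(0.13601032307574315))
now 4.025 [ 0.4676 -0.037   0.1054] yaw -17.522992549282215 tilt [-3.1406 -0.0073] F [0.0032 0.1845 0.2688]
[[0,-0.1,0.0,11.4,-0.001,-0.007,-0.016],[0,-0.0,-0.0,9.0,0.0,0.0,0.0],[0,-0.0,-0.0,10.0,0.0,0.0,0.0],[0,-4.2,9.1,0.0,-0.0,-0.0,0.081],[0,-0.7,9.7,0.0,0.0,0.0,-0.07],[0,-0.7,9.7,0.0,0.0,0.0,-0.07],[0,-0.7,9.7,0.0,-0.0,0.0,-0.07],[0,-0.7,9.7,0.0,0.0,0.0,-0.07],[0,-0.7,9.7,0.0,0.0,0.0,-0.07],[0,-0.7,9.7,0.0,0.0,0.0,-0.07],[0,-0.7,9.7,0.0,-0.0,0.0,-0.07],[0,-0.7,9.7,0.0,0.0,0.0,-0.07]]
```

>>> {"op": "move_arm", "data": {"increments": [[0,0,0,10.5,0,-0.007,-0.015],[0,0,0,10,0,0,0],[0,0,0,10,0,0,0],[0,-2.5,9.5,0,0,0,0],[0,-1.5,9.7,0,0,0,0],[0,-0.7,9.7,0,0,0,-0.07],[0,-0.7,9.7,0,0,0,-0.07],[0,-0.7,9.7,0,0,0,-0.07],[0,-0.7,9.7,0,0,0,-0.07]]}}

```text
time: 5.15
tool_pos: [0.4473, -0.0938, 0.0744]
tool_rot: [-3.139, -0.003, -0.001]
contact_force: [0.9, 2.5, -0.4]
opening: 0.0003
```

```bash
cat >> h.py <<'E'
def snap(k):
    for n in ["top","side","wrist"]:
        cv2.imwrite(f"pics/{n}{k}.png",robot.read_camera(n)["img"][:,:,::-1])
    a=cv2.imread(f"pics/top{k}.png")[110:320,140:440];b=cv2.imread(f"pics/side{k}.png")[150:350,240:490]
    w=cv2.imread(f"pics/wrist{k}.png")
    o=np.hstack([cv2.resize(a,(400,280)),cv2.resize(b,(350,280))])
    o=np.vstack([o,np.hstack([cv2.resize(w,(400,300)),np.zeros((300,350,3),np.uint8)])])
    cv2.imwrite(f"pics/m{k}.png",o)
E
python3 - <<'E'
from h import *
t,r=theta();print(t,r)
rows(arc(t,t+48,12))
snap(2)
E
```

```text
180.11161828682648 0.13669861873825273
now 5.15 [ 0.4473 -0.0938  0.0744] yaw -0.03368952048566686 tilt [-3.139  -0.0032] F [ 0.8629  2.5479 -0.4358]
[[0,-2.0,9.7,-0.7,-0.002,-0.003,-0.072],[0,-0.7,9.7,0.0,0.0,0.0,-0.07],[0,-0.7,9.7,0.0,-0.0,0.0,-0.07],[0,-0.7,9.7,0.0,0.0,0.0,-0.07],[0,-0.7,9.7,0.0,0.0,0.0,-0.07],[0,-0.7,9.7,0.0,0.0,0.0,-0.07],[0,-0.7,9.7,0.0,0.0,0.0,-0.07],[0,-0.7,9.7,0.0,-0.0,0.0,-0.07],[0,-0.7,9.7,0.0,0.0,0.0,-0.07],[0,-0.7,9.7,0.0,0.0,0.0,-0.07],[0,-0.7,9.7,0.0,-0.0,0.0,-0.07],[0,-0.7,9.7,0.0,0.0,0.0,-0.07]]
```

View pics/m2.png

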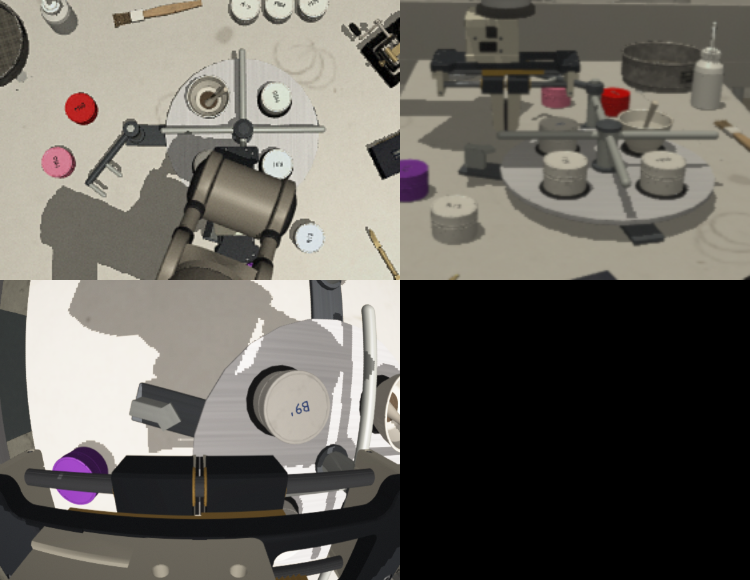

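The push works: in the top view the spokes now lie near horizontal/vertical (about 17° turned), and mortar and tins are riding on their seats.

>>> {"op": "move_arm", "data": {"increments": [[0,-2,9.7,-0.7,-0.002,-0.003,-0.07],[0,-0.7,9.7,0,0,0,-0.07],[0,-0.7,9.7,0,0,0,-0.07],[0,-0.7,9.7,0,0,0,-0.07],[0,-0.7,9.7,0,0,0,-0.07],[0,-0.7,9.7,0,0,0,-0.07],[0,-0.7,9.7,0,0,0,-0.07],[0,-0.7,9.7,0,0,0,-0.07],[0,-0.7,9.7,0,0,0,-0.07],[0,-0.7,9.7,0,0,0,-0.07]]}}

```text
time: 6.55
tool_pos: [0.4652, -0.1832, 0.0752]
tool_rot: [-3.131, -0.0, 0.701]
contact_force: [-1.3, 1.3, 0.9]
opening: 0.0003
```

```bash
python3 - <<'E'
from h import *
t,r=theta();print(t,r)
rows(arc(t,t+48,12))
snap(3)
E
```

```text
218.3324754120134 0.1391735072949393
now 6.55 [ 0.4652 -0.1832  0.0752] yaw 40.15740710820603 tilt [-3.1313 -0.    ] F [-1.2659  1.3308  0.9001]
[[0,0.1,9.7,0.1,-0.01,-0.0,-0.038],[0,-0.7,9.7,0.0,-0.0,0.0,-0.07],[0,-0.7,9.7,0.0,0.0,0.0,-0.07],[0,-0.7,9.7,0.0,0.0,0.0,-0.07],[0,-0.7,9.7,0.0,-0.0,0.0,-0.07],[0,-0.7,9.7,0.0,-0.0,0.0,-0.07],[0,-0.7,9.7,0.0,-0.0,0.0,-0.07],[0,-0.7,9.7,0.0,0.0,0.0,-0.07],[0,-0.7,9.7,0.0,-0.0,0.0,-0.07],[0,-0.7,9.7,0.0,0.0,0.0,-0.07],[0,-0.7,9.7,0.0,-0.0,0.0,-0.07],[0,-0.7,9.7,0.0,0.0,0.0,-0.07]]
```

View pics/m3.png

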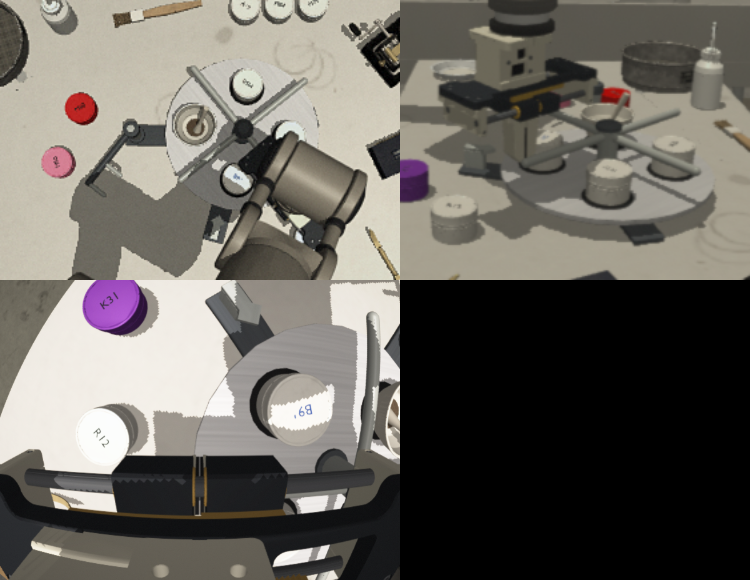

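>>> {"op": "move_arm", "data": {"increments": [[0,0,9.7,0,-0.01,0,-0.04],[0,-0.7,9.7,0,0,0,-0.07],[0,-0.7,9.7,0,0,0,-0.07],[0,-0.7,9.7,0,0,0,-0.07],[0,-0.7,9.7,0,0,0,-0.07],[0,-0.7,9.7,0,0,0,-0.07],[0,-0.7,9.7,0,0,0,-0.07],[0,-0.7,9.7,0,0,0,-0.07],[0,-0.7,9.7,0,0,0,-0.07],[0,-0.7,9.7,0,0,0,-0.07],[0,-0.7,9.7,0,0,0,-0.07],[0,-0.7,9.7,0,0,0,-0.07]]}}

```text
time: 8.2
tool_pos: [0.5518, -0.2409, 0.0727]
tool_rot: [-3.122, -0.004, 1.506]
contact_force: [-2.2, -1.3, 0.2]
opening: 0.0003
```

```bash
python3 - <<'E'
from h import *
t,r=theta();print(t,r)
rows(arc(t,294,8))
snap(4)
E
```

```text
262.84764980724344 0.13492489887652057
now 8.2 [ 0.5518 -0.2409  0.0727] yaw 86.30089270363459 tilt [-3.1217 -0.0044] F [-2.2307 -1.3338  0.1531]
[[0,-4.4,9.1,-2.5,-0.02,-0.004,-0.008],[0,-0.7,9.4,0.0,-0.0,0.0,-0.068],[0,-0.7,9.4,0.0,0.0,0.0,-0.068],[0,-0.7,9.4,0.0,0.0,0.0,-0.068],[0,-0.7,9.4,0.0,0.0,0.0,-0.068],[0,-0.7,9.4,0.0,-0.0,0.0,-0.068],[0,-0.7,9.4,0.0,-0.0,0.0,-0.068],[0,-0.7,9.4,0.0,0.0,0.0,-0.068]]
```

View pics/m4.png

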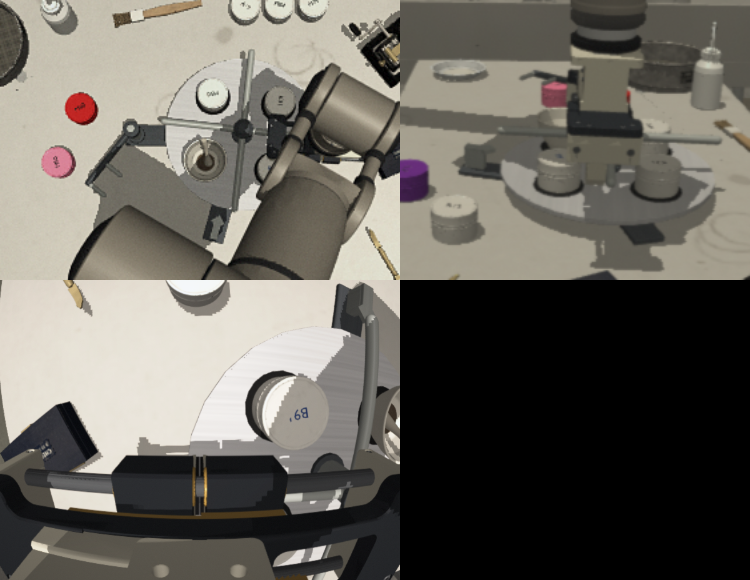

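>>> {"op": "move_arm", "data": {"increments": [[0,-3.5,9.4,-3,-0.02,-0.004,-0.01],[0,-1.2,9.4,0,0,0,-0.06],[0,-0.7,9.4,0,0,0,-0.07],[0,-0.7,9.4,0,0,0,-0.068],[0,-0.7,9.4,0,0,0,-0.068],[0,-0.7,9.4,0,0,0,-0.068],[0,-0.7,9.4,0,0,0,-0.068],[0,0,0,0,0,0,0]]}}

```text
time: 9.35
tool_pos: [0.6164, -0.2428, 0.0753]
tool_rot: [-3.141, -0.002, 1.918]
contact_force: [-0.5, 0.0, -0.1]
opening: 0.0003
```

```bash
python3 - <<'E'
from h import *
t,r=theta();print(t,r)
rows(arc(t,298.4,3))
snap(5)
a=cv2.imread("pics/top5.png")[110:320,190:390];cv2.imwrite("pics/topz5.png",cv2.resize(a,None,fx=2.8,fy=2.8,interpolation=cv2.INTER_CUBIC))
E
```

```text
290.06083255757335 0.13678694944797032
now 9.35 [ 0.6164 -0.2428  0.0753] yaw 109.89095189731421 tilt [-3.1414 -0.0022] F [-0.526   0.0064 -0.069 ]
[[0,-1.8,6.7,0.3,-0.0,-0.002,-0.051],[0,-0.6,6.7,0.0,0.0,0.0,-0.049],[0,-0.6,6.7,0.0,0.0,0.0,-0.049]]
```

View pics/topz5.png

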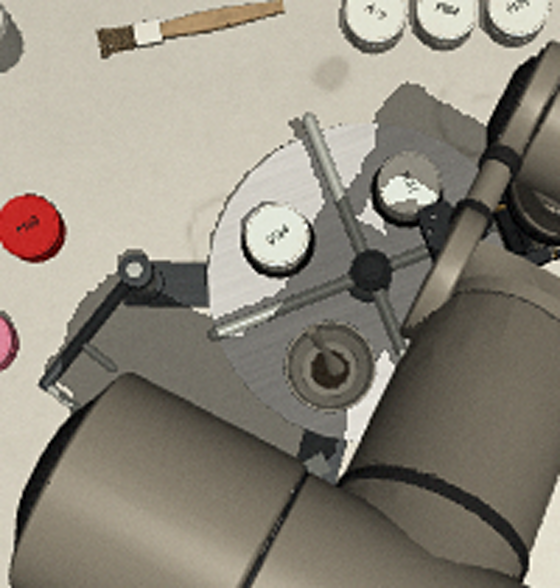

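View pics/m5.png

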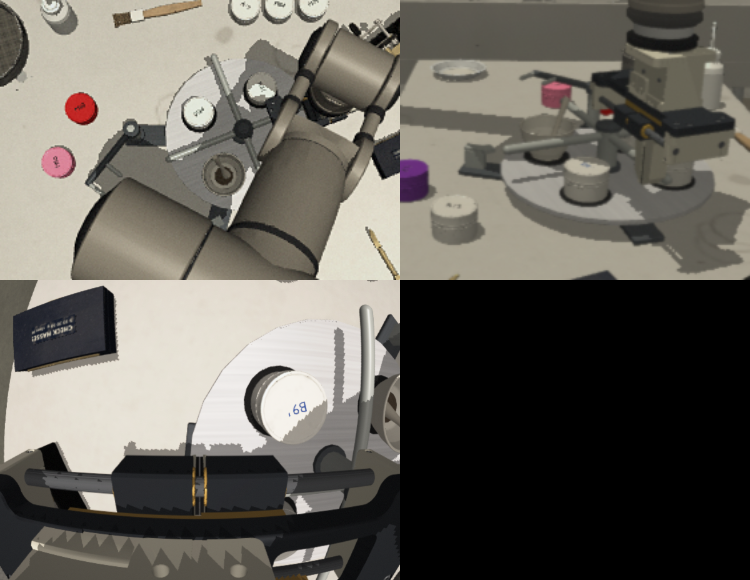

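```bash
python3 - <<'E'
from h import *
c=robot.read_camera("top")
f=lambda u,v,z:ray(c,190+(u+.5)/2.8-.5,110+(v+.5)/2.8-.5,z)
for u,v,z in [(310,118,.08),(214,333,.08),(331,364,.08),(370,269,.1)]:
    p=f(u,v,z)[:2]; d=p-C; print(p,np.hypot(*d),np.degrees(np.arctan2(d[1],d[0])))
E
```

```text
[ 0.72   -0.0589] 0.14496668791006628 20.23419246342444
[0.5329 0.0257] 0.14403296966318777 110.78714013730198
[ 0.505  -0.0744] 0.0862623590654067 156.33611156883643
[ 0.5838 -0.1083] 0.0007620176881519476 107.1351927396743
```

>>> {"op": "move_arm", "data": {"increments": [[0,-1.8,6.7,0,0,-0.002,-0.05],[0,-0.6,6.7,0,0,0,-0.05],[0,-0.6,6.7,0,0,0,-0.05],[0,0,0,0,0,0,0]]}}

```text
time: 10.05
tool_pos: [0.6332, -0.2388, 0.0754]
tool_rot: [-3.138, -0.002, 2.067]
contact_force: [-0.1, -0.4, -0.2]
opening: 0.0008
```

```bash
python3 - <<'E'
from h import *
t,r=theta();print(t,r)
rows(arc(t,298.6,1))
snap(6)
a=cv2.imread("pics/top6.png")[110:320,190:390];cv2.imwrite("pics/topz6.png",cv2.resize(a,None,fx=2.8,fy=2.8,interpolation=cv2.INTER_CUBIC))
E
```

```text
297.1873192079616 0.13790465071402924
now 10.05 [ 0.6332 -0.2388  0.0754] yaw 118.41755547691074 tilt [-3.1381 -0.0023] F [-0.0678 -0.4022 -0.1822]
[[0,-0.5,3.4,0.4,-0.003,-0.002,-0.003]]
```

View pics/topz6.png

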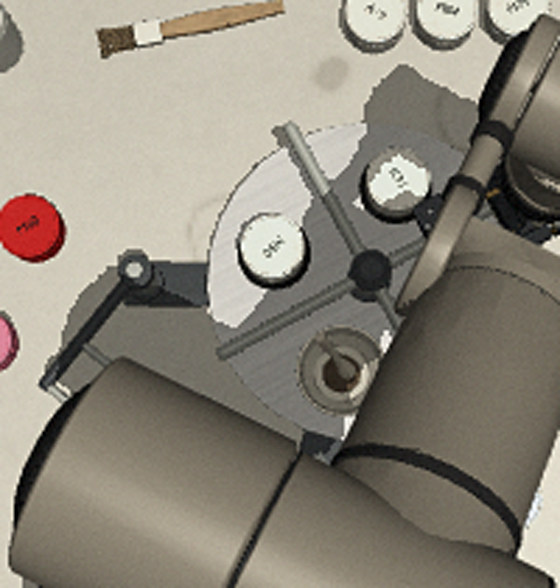

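>>> {"op": "move_arm", "data": {"increments": [[0,0,-15,0,0,0,0],[0,0,-10,-20,0,0,0],[0,0,0,-50,0,0,0],[0,0,0,-50,0,0,0],[0,0,0,-30,0,0,0.18],[0,0,0,0,0,0,0.18],[0,0,0,0,0,0,0.18],[0,0,0,0,0,0,0.18],[0,0,0,0,0,0,0.18],[0,0,0,0,0,0,0.18],[0,0,0,0,0,0,0.18],[0,0,0,0,0,0,0.18]]}}

```text
time: 11.7
tool_pos: [0.603, -0.2581, 0.2501]
tool_rot: [3.128, -0.004, 0.569]
contact_force: [-0.2, -0.6, -0.2]
opening: 0.0007
```

```bash
python3 - <<'E'
from h import *
lin([.562,.164,.22,np.radians(-38)],12)
E
```

```text
now 11.7 [ 0.603  -0.2581  0.2501] yaw 32.58972422223843 tilt [ 3.1281 -0.004 ] F [-0.2478 -0.5821 -0.1736]
[[0,16.1,-31.5,2.1,0.013,-0.005,0.103],[0,12.8,-33.0,2.5,0.0,-0.0,0.103],[0,9.3,-34.1,2.5,0.0,-0.0,0.103],[0,5.8,-34.9,2.5,-0.0,-0.0,0.103],[0,2.2,-35.3,2.5,0.0,-0.0,0.103],[0,-1.5,-35.3,2.5,0.0,-0.0,0.103],[0,-5.1,-35.0,2.5,0.0,-0.0,0.103],[0,-8.6,-34.3,2.5,-0.0,-0.0,0.103],[0,-12.1,-33.2,2.5,0.0,-0.0,0.103],[0,-15.4,-31.8,2.5,0.0,-0.0,0.103],[0,-18.6,-30.0,2.5,-0.0,-0.0,0.103],[0,-21.6,-28.0,2.5,0.0,-0.0,0.103]]
```

>>> {"op": "move_arm", "data": {"increments": [[0,16,-31.5,2,0.013,-0.005,0.103],[0,13,-33,2.5,0,0,0.103],[0,9,-34,2.5,0,0,0.103],[0,6,-35,2.5,0,0,0.103],[0,2,-35,2.5,0,0,0.103],[0,-1.5,-35,2.5,0,0,0.103],[0,-5,-35,2.5,0,0,0.103],[0,-8.6,-34,2.5,0,0,0.103],[0,-12,-33,2.5,0,0,0.103],[0,-15,-32,2.5,0,0,0.103],[0,-18.6,-30,2.5,0,0,0.103],[0,-21.6,-28,2.5,0,0,0.103]]}}

```text
time: 13.2
tool_pos: [0.5693, 0.1658, 0.239]
tool_rot: [-3.13, -0.021, -0.727]
contact_force: [0.1, -0.3, 0.2]
opening: 0.0002
```

```bash
python3 - <<'E'
from h import *
lin([.562,.164,.1,np.radians(-38)],6)
snap(7)
a=cv2.imread("pics/top7.png")[110:320,190:390];cv2.imwrite("pics/topz7.png",cv2.resize(a,None,fx=2.8,fy=2.8,interpolation=cv2.INTER_CUBIC))
E
```

```text
now 13.2 [0.5693 0.1658 0.239 ] yaw -41.662133449576 tilt [-3.1298 -0.0214] F [ 0.0651 -0.279   0.1523]
[[0,-1.2,1.3,23.1,-0.012,-0.021,-0.011],[0,-0.7,1.0,23.2,-0.0,0.0,-0.011],[0,-0.7,1.0,23.2,0.0,0.0,-0.011],[0,-0.7,1.0,23.2,0.0,0.0,-0.011],[0,-0.7,1.0,23.2,-0.0,0.0,-0.011],[0,-0.8,1.0,23.2,0.0,0.0,-0.011]]
```

View pics/topz7.png

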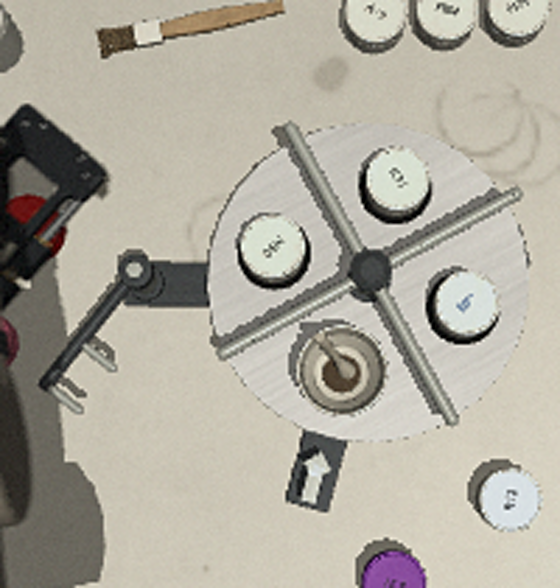

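View pics/side7.png

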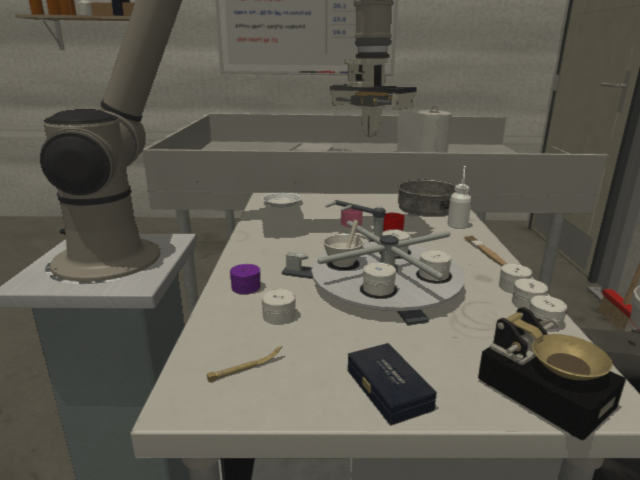

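```bash
python3 - <<'E'
from h import *
c=robot.read_camera("top")
f=lambda u,v,z:ray(c,190+(u+.5)/2.8-.5,110+(v+.5)/2.8-.5,z)
P=[f(u,v,.08)[:2] for u,v in [(290,128),(222,353),(452,420),(517,193)]]
C2=np.mean(P,0);print(C2)
for p in P: d=p-C2; print(p,np.hypot(*d),np.degrees(np.arctan2(d[1],d[0])))
pt=f(318,453,.04)[:2];print("tip",pt,np.hypot(*(pt-C2)),np.degrees(np.arctan2(*(pt-C2)[::-1])))
for n,(u,v,z) in dict(mortar=(342,368,.08),postout=(308,508,.008),t1=(272,247,.072),t2=(396,182,.072),t3=(463,302,.072),rim=(340,372,.08)).items():
    p=f(u,v,z)[:2];d=p-C2;print(n,p,np.hypot(*d),np.degrees(np.arctan2(d[1],d[0])))
E
```

```text
[ 0.5837 -0.1094]
[ 0.7113 -0.0414] 0.1446613712037626 28.055314900497347
[0.5156 0.0189] 0.14526718548320106 117.94867149850722
[ 0.4556 -0.1773] 0.14491779004337105 -152.04772416557574
[ 0.6521 -0.2378] 0.1455275503520222 -61.95027501991921
tip [ 0.4297 -0.0623] 0.1610185813369265 163.00046234002363
mortar [ 0.5014 -0.0838] 0.08612674928934624 162.67587169589038
postout [ 0.3808 -0.0527] 0.2106108668920245 164.38842425818652
t1 [ 0.6083 -0.0245] 0.08840588263330765 73.82024577538544
t2 [ 0.6645 -0.1333] 0.08434904125216801 -16.458608331885184
t3 [ 0.5583 -0.1898] 0.08425529140415187 -107.51773873650835
rim [ 0.498 -0.082] 0.08991797032263432 162.2533070737191
```

>>> {"op": "move_arm", "data": {"increments": [[0,-1.2,1.3,23,-0.012,-0.021,-0.011],[0,-0.7,1,23,0,0,-0.011],[0,-0.7,1,23,0,0,-0.011],[0,-0.7,1,23,0,0,-0.011],[0,-0.7,1,23,0,0,-0.011],[0,-0.8,1,23,0,0,-0.011],[0,0,0,15,0,0,0],[0,0,0,10,0,0,0],[0,0,0,0,0,0,0]]}}

```text
time: 14.52
tool_pos: [0.5589, 0.1511, 0.0628]
tool_rot: [3.131, 0.01, -0.659]
contact_force: [0.0, -0.6, 0.5]
opening: 0.0004
```

```bash
cat >> h.py <<'E'
PV=np.array([.589,.0925])
def lth(rr=None):
    p=np.array(robot.observe()["tool_pos"])[:2]-PV
    r=np.sqrt(p@p-OFF**2); return np.degrees(np.arctan2(p[1],p[0])+np.arctan2(OFF,r))%360,r
def larc(a0,a1,n,z=.075,r=.065):
    ts=[]
    for i in range(n):
        a=np.radians(a0+(a1-a0)*(i+1)/n);e=np.array([np.cos(a),np.sin(a)]);t=np.array([-e[1],e[0]])
        ts.append([*(PV+r*e-OFF*t),z,a-np.pi])
    return ts
E
python3 - <<'E'
from h import *
t,r=lth();print(t,r)
rows(larc(t,t+60,8))
print(robot.observe()["tool_rot"][2]*57.3)
ts=[]
s=robot.observe();p0=np.array(s["tool_pos"][:2]);a=larc(141,140,1)[0];
print("to near contact");rows([[*(p0+(np.array(a[:2])-p0)*(i+1)/3),.075,np.radians(-38)] for i in range(3)]+larc(140,176,8))
snap(8)
E
```

```text
130.82224632402117 0.06405663100364202
now 14.525 [0.5589 0.1511 0.0628] yaw -37.76405750893865 tilt [3.131  0.0097] F [ 0.0444 -0.6116  0.469 ]
[[0,-4.2,8.1,-12.1,0.011,0.009,0.068],[0,-1.5,8.6,0.0,0.0,0.0,-0.131],[0,-1.5,8.6,0.0,0.0,0.0,-0.131],[0,-1.5,8.6,0.0,0.0,0.0,-0.131],[0,-1.5,8.6,0.0,0.0,0.0,-0.131],[0,-1.5,8.6,0.0,0.0,0.0,-0.131],[0,-1.5,8.6,0.0,0.0,0.0,-0.131],[0,-1.5,8.6,0.0,0.0,0.0,-0.131]]
-37.76683926201068
to near contact
now 14.525 [0.5589 0.1511 0.0628] yaw -37.76405750893865 tilt [3.131  0.0097] F [ 0.0444 -0.6116  0.469 ]
[[0,-1.7,3.4,-12.2,0.011,0.01,0.004],[0,-1.5,3.3,0.0,0.0,0.0,0.0],[0,-1.5,3.3,0.0,0.0,0.0,0.0],[0,-1.2,5.1,0.0,0.0,0.0,-0.044],[0,-1.0,5.1,0.0,0.0,0.0,-0.079],[0,-1.0,5.1,0.0,0.0,0.0,-0.079],[0,-1.0,5.1,0.0,0.0,0.0,-0.079],[0,-1.0,5.1,0.0,0.0,0.0,-0.079],[0,-1.0,5.1,0.0,0.0,0.0,-0.079],[0,-1.0,5.1,0.0,0.0,0.0,-0.079],[0,-1.0,5.1,0.0,0.0,0.0,-0.079]]
```

View pics/m8.png

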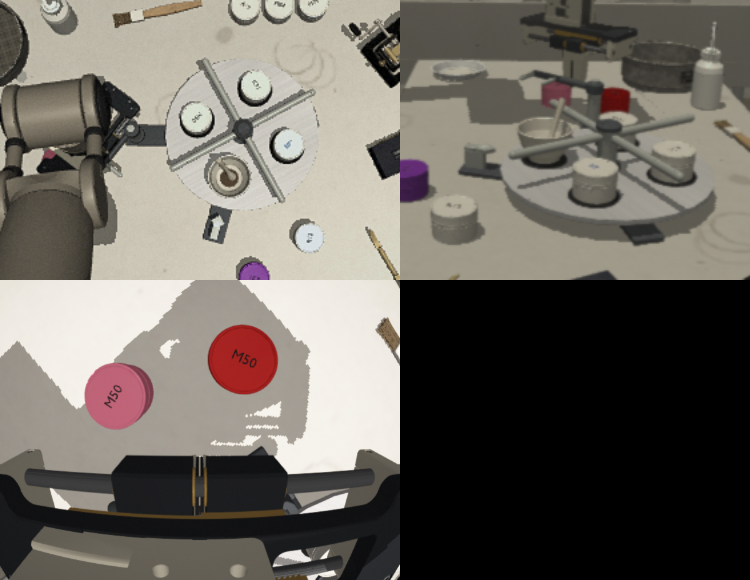

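>>> {"op": "move_arm", "data": {"increments": [[0,-1.7,3.4,-10,0.011,0.01,0],[0,-1.5,4,0,0,0,0],[0,-1.5,4,0,0,0,0],[0,-1.2,5,0,0,0,-0.044],[0,-1,5,0,0,0,-0.079],[0,-1,5,0,0,0,-0.079],[0,-1,5,0,0,0,-0.079],[0,-1,5,0,0,0,-0.079],[0,-1,5,0,0,0,-0.079],[0,-1,5,0,0,0,-0.079]]}}

```text
time: 15.92
tool_pos: [0.5268, 0.1176, 0.0775]
tool_rot: [-3.136, -0.011, -0.123]
contact_force: [0.5, 1.0, -0.5]
opening: 0.0006
```

```bash
python3 - <<'E'
from h import *
t,r=lth();print(t,r)
rows(larc(t,t+36,8))
snap(9)
E
```

```text
171.42048816076516 0.06528686364974587
now 15.925 [0.5268 0.1176 0.0775] yaw -7.062021566104366 tilt [-3.1365 -0.0108] F [ 0.491   1.0218 -0.4643]
[[0,-0.9,5.1,2.5,-0.005,-0.011,-0.052],[0,-1.0,5.1,0.0,0.0,0.0,-0.079],[0,-1.0,5.1,0.0,0.0,0.0,-0.079],[0,-1.0,5.1,0.0,0.0,0.0,-0.079],[0,-1.0,5.1,0.0,0.0,0.0,-0.079],[0,-1.0,5.1,0.0,0.0,0.0,-0.079],[0,-1.0,5.1,0.0,-0.0,0.0,-0.079],[0,-1.0,5.1,0.0,-0.0,0.0,-0.079]]
```

View pics/m9.png

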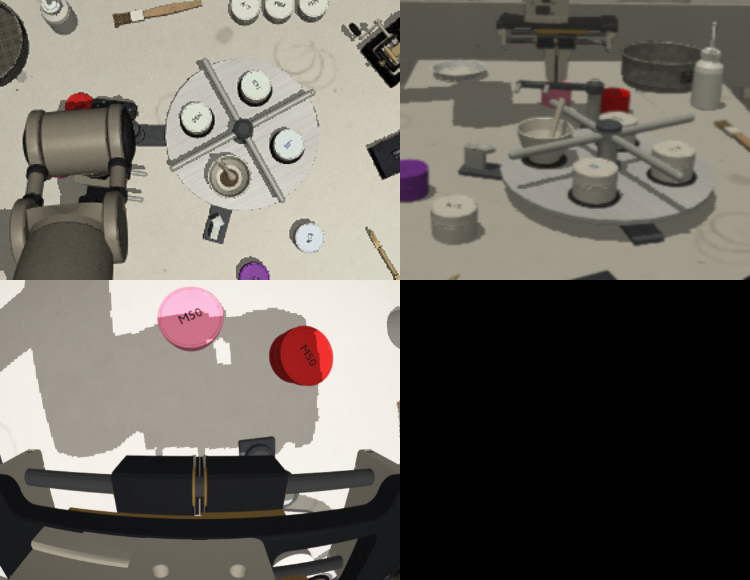

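The latch is moving: its fork now sticks out toward the turntable from under the gripper (top view about (130,170)). I'll keep pushing.

>>> {"op": "move_arm", "data": {"increments": [[0,-0.9,5,2,-0.005,-0.011,-0.055],[0,-1,5,0,0,0,-0.079],[0,-1,5,0,0,0,-0.079],[0,-1,5,0,0,0,-0.079],[0,-1,5,0,0,0,-0.079],[0,-1,5,0,0,0,-0.079],[0,-1,5,0,0,0,-0.079]]}}

```text
time: 16.95
tool_pos: [0.522, 0.084, 0.0757]
tool_rot: [-3.139, 0.001, 0.405]
contact_force: [-1.0, 1.2, 0.2]
opening: 0.0003
```

```bash
python3 - <<'E'
from h import *
t,r=lth();print(t,r)
rows(larc(t,t+12,4))
snap(10)
E
```

```text
200.50011115686723 0.06573527869508337
now 16.95 [0.522  0.084  0.0757] yaw 23.231205236211615 tilt [-3.1392  0.0012] F [-0.989   1.1987  0.2279]
[[0,-0.1,3.4,0.7,-0.002,0.001,-0.005],[0,-0.7,3.4,0.0,0.0,0.0,-0.052],[0,-0.7,3.4,0.0,0.0,0.0,-0.052],[0,-0.7,3.4,0.0,0.0,0.0,-0.052]]
```

View pics/m10.png

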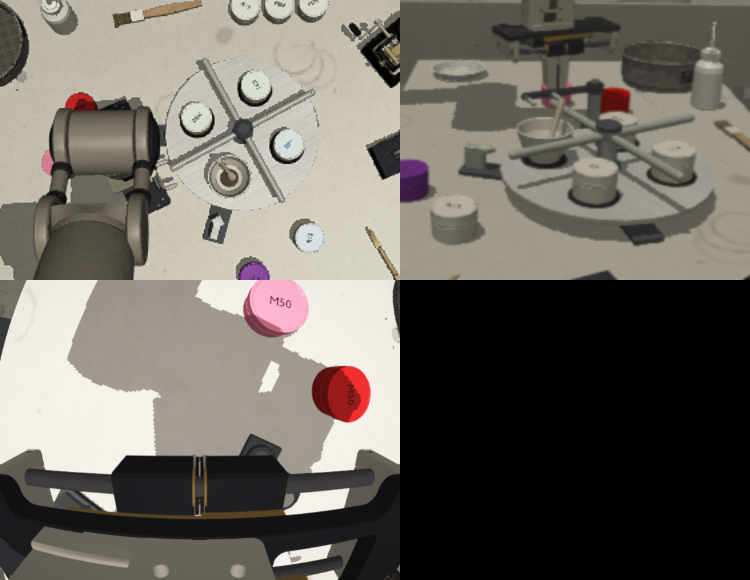

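>>> {"op": "move_arm", "data": {"increments": [[0,-0.5,3.4,0,0,0,-0.03],[0,-0.7,3.4,0,0,0,-0.05],[0,-0.7,3.4,0,0,0,-0.04],[0,0,2,0,0,0,0]]}}

```text
time: 17.6
tool_pos: [0.5242, 0.0752, 0.0757]
tool_rot: [-3.133, 0.001, 0.523]
contact_force: [-4.1, 10.5, 4.2]
opening: 0.0004
```

```bash
python3 - <<'E'
from h import *
print(lth(),robot.observe()["contact_force"],robot.observe()["tool_pos"])
E
```

```text
(np.float64(208.33509900756033), np.float64(0.06526503301969186)) [-4.0845 10.4572  4.1739] [0.5242 0.0752 0.0757]
```

>>> {"op": "move_arm", "data": {"increments": [[0,0,0.5,0,0,0,0],[0,0,0,0,0,0,0],[0,0,-8,0,0,0,0],[0,0,-15,0,0,0,0],[0,0,-15,-10,0,0,0],[0,0,0,-40,0,0,0],[0,0,0,-50,0,0,0],[0,0,-40,-50,0,0,0],[0,0,-40,-10,0,0,0],[0,0,-30,0,0,0,0],[0,0,0,0,0,0,0],[0,0,0,0,0,0,0]]}}

```text
time: 19.1
tool_pos: [0.4463, 0.2099, 0.2449]
tool_rot: [-3.134, -0.004, 0.526]
contact_force: [0.2, -0.9, 0.2]
opening: 0.0005
```

```bash
python3 - <<'E'
from h import *
snap(11)
a=cv2.imread("pics/top11.png")[110:320,190:390];cv2.imwrite("pics/topz11.png",cv2.resize(a,None,fx=2.8,fy=2.8,interpolation=cv2.INTER_CUBIC))
E
```

```text
(no output)
```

View pics/topz11.png

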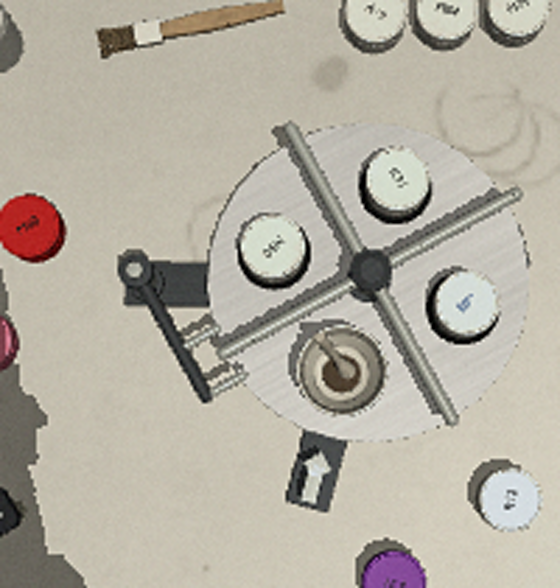

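View pics/side11.png

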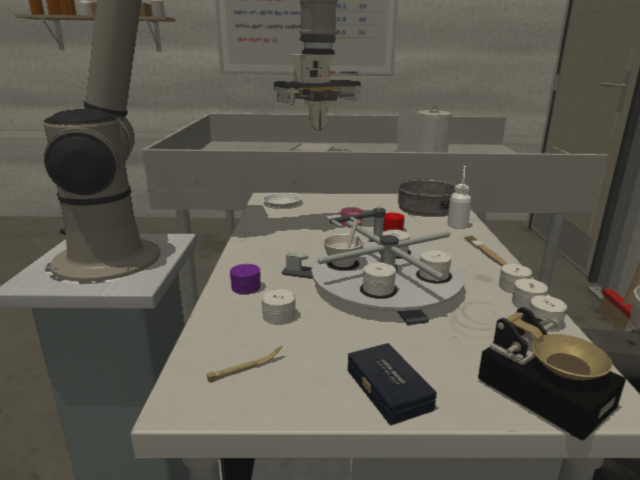

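```bash
python3 - <<'E'
from h import *
c=robot.read_camera("top")
f=lambda u,v,z:ray(c,190+(u+.5)/2.8-.5,110+(v+.5)/2.8-.5,z)
p=f(134,270,.09)[:2]
for u,v in [(207,398),(206,396)]:
    d=f(u,v,.08)[:2]-p;print(np.hypot(*d),np.degrees(np.arctan2(d[1],d[0]))%360)
print(robot.hand_in())
E
```

```text
0.1252425615939533 209.02400951476673
0.12332707684125167 209.06939799953355
the job is handed in; nothing more can be done
None
```

The mortar is at the pointer and the latch arm is fully home, with its fork straddling a spoke. The job was handed in shortly after 19 s of the 72 s allowed.

**Turning:** I pushed one spoke about 135° anticlockwise with the shut fingers. By the top camera the mortar's seat then stood at about 163.0°, against 163.0–163.5° for the pointer. That is about 1 mm sideways, against the 12 mm allowed. The mortar and tins rode along on their seats.

**Latch:** I pushed it until it met its stop at about 11 N, with the finger at 208.3° against an expected 208.4°. After I backed off, the camera put the arm at about 209°. The prongs stand either side of the spoke's end, and the spokes have not moved.

**Final check:** The gripper was clear of everything. The mortar, the three tins and the loose tin look the same as before, and so does the grooving tool in the side view. No check failed. Measurements agreed to about 1°; the mortar's own centre read 162.3–162.7° by eye, within that error.

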